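# Turn a pastry warmer up one click

### The job

One of the two warmers carries the tray of pastries, the other an empty tray. With a fingertip on the knurled dial of the warmer under the pastries, turn it clockwise by one click, from off to the first mark, then press that warmer's start button fully down and let it come back up. Leave the trays, the other warmer's controls, the shakers, the mug and the bottle just as they stand; nothing is to be picked up.

Things in the scene. Friction and masses are not known exactly. Their poses are not given: they have to be found in the camera images.
- warmer_left: Electric warming unit standing on the table on the robot's left, +y: a fixed steel box 390 mm (x) by 250 mm (y), flat top 55 mm high, turned by its yaw. Origin on the table exactly below the dial's axis; its front edge is at x = -65 mm, its back at x = +325 mm, sides at y = -125 and +125 mm (own axes). The dial and button are on the strip of top nearest the robot, the black warming plate behind.
- plate_left (a point): Centre of that warmer's black warming plate (240 by 236 mm), 200 mm along the warmer's x from the dial's axis, on the top, 55 mm high. A tray stands there.
- dial_left (a joint): Angle of that warmer's dial (rad), growing as it turns clockwise seen from above. It has clicks (detents) every 30 degrees: 0 is off, 0.524 the first click, 1.047 the second, up to 2.618; stops just outside that range. A small torque of about 0.055 N m carries it over the hump halfway between two clicks; left alone, it springs into the nearest click.
- dial_left_top (a point): Centre of the dial's flat top, on its upright axis, 78 mm above the table. The dial is a solid black disc 92 mm across and 22 mm high with a grey knurled rim, too wide to be gripped; a flush white line on the top points (from the centre along the point's -x) to a ring on the warmer when off and to black marks at the clicks. It turns by friction under a fingertip pressed on the top off-centre, or against the rim (a push of about 6 to 15 N is plenty; friction about 0.6).
- button_left (a joint): Travel of that warmer's start button (m): 0 up, 0.006 fully down. A spring returns it; fully down takes 4 N.
- button_left_top (a point): Centre of the top of the round grey start button (28 mm across, in a black round housing), pressed straight down. It lies 90 mm from the dial's axis along the warmer's -y.
- warmer_right: Electric warming unit standing on the table on the robot's right, -y: a fixed steel box 390 mm (x) by 250 mm (y), flat top 55 mm high, turned by its yaw. Origin on the table exactly below the dial's axis; its front edge is at x = -65 mm, its back at x = +325 mm, sides at y = -125 and +125 mm (own axes). The dial and button are on the strip of top nearest the robot, the black warming plate behind.
- plate_right (a point): Centre of that warmer's black warming plate (240 by 236 mm), 200 mm along the warmer's x from the dial's axis, on the top, 55 mm high. A tray stands there.
- dial_right (a joint): Angle of that warmer's dial (rad), growing as it turns clockwise seen from above. It has clicks (detents) every 30 degrees: 0 is off, 0.524 the first click, 1.047 the second, up to 2.618; stops just outside that range. A small torque of about 0.055 N m carries it over the hump halfway between two clicks; left alone, it springs into the nearest click.
- dial_right_top (a point): Centre of the dial's flat top, on its upright axis, 78 mm above the table. The dial is a solid black disc 92 mm across and 22 mm high with a grey knurled rim, too wide to be gripped; a flush white line on the top points (from the centre along the point's -x) to a ring on the warmer when off and to black marks at the clicks. It turns by friction under a fingertip pressed on the top off-centre, or against the rim (a push of about 6 to 15 N is plenty; friction about 0.6).
- button_right (a joint): Travel of that warmer's start button (m): 0 up, 0.006 fully down. A spring returns it; fully down takes 4 N.
- button_right_top (a point): Centre of the top of the round grey start button (28 mm across, in a black round housing), pressed straight down. It lies 90 mm from the dial's axis along the warmer's -y.
- tray_pastries: Black baking tray, 180 by 200 mm, rim 22 mm high, with six golden pastries (tops about 40 mm above the tray's underside), on one of the warmers. Origin: centre of the underside.
- tray_empty: The same tray with only crumbs, on the other warmer. Origin: centre of the underside.
- shaker_left: White table shaker with a steel top, 30 mm across, 58 mm high, standing loose on the left warmer's top beside its dial, about 100 mm from the dial's axis along the warmer's +y. Origin: centre of the underside.
- shaker_right: White table shaker with a steel top, 30 mm across, 58 mm high, standing loose on the right warmer's top beside its dial, about 100 mm from the dial's axis along the warmer's +y. Origin: centre of the underside.
- mug: White mug 80 mm across (its handle sticks out on the far side from the warmer), 90 mm high, on the table outside the left warmer. Origin: centre of the underside.
- bottle: Clear bottle 60 mm across, 150 mm high, on the table outside the right warmer. Origin: centre of the underside.

How it is judged (in metres and radians):
On the way, in this order (a step that is already met when the one before it is completed fails the run):
1. the dial of the warmer under the pastries rests in its first click (((horizontal distance between tray_pastries and plate_left below 0.1 m and (value of joint dial_left between 0.42 and 0.63 rad and velocity of joint dial_left between -0.1 and 0.1 rad/s)) or (horizontal distance between tray_pastries and plate_right below 0.1 m and (value of joint dial_right between 0.42 and 0.63 rad and velocity of joint dial_right between -0.1 and 0.1 rad/s)))), for 0.3 s.
2. with the dial so set, that warmer's start button is fully pressed (((horizontal distance between tray_pastries and plate_left below 0.1 m and value of joint button_left above 0.0045 m and value of joint dial_left between 0.42 and 0.63 rad) or (horizontal distance between tray_pastries and plate_right below 0.1 m and value of joint button_right above 0.0045 m and value of joint dial_right between 0.42 and 0.63 rad))), for 0.05 s.
At the end, for the whole second after the job is handed in: The dial of the warmer under the pastries rests at its first click (0.42 to 0.63 rad); its button, pressed after that by 4.5 mm or more, is up again (within 1.5 mm); the other dial is off (under 0.12 rad), its button up; trays moved under 20 mm, shakers, mug and bottle under 30 mm (((horizontal distance between tray_pastries and plate_left below 0.1 m and (value of joint dial_left between 0.42 and 0.63 rad and velocity of joint dial_left between -0.1 and 0.1 rad/s) and value of joint each of button_left, button_right below 0.0015 m and value of joint dial_right below 0.12 rad) or (horizontal distance between tray_pastries and plate_right below 0.1 m and (value of joint dial_right between 0.42 and 0.63 rad and velocity of joint dial_right between -0.1 and 0.1 rad/s) and value of joint each of button_right, button_left below 0.0015 m and value of joint dial_left below 0.12 rad)) and distance of each of tray_pastries, tray_empty from where it was at the start of the episode below 0.02 m and distance of each of shaker_left, shaker_right, mug, bottle from where it was at the start of the episode below 0.03 m); the robot touches nothing.
It fails at once if the start button is pressed before the dial has been turned up ((horizontal distance between tray_pastries and plate_left below 0.1 m and value of joint button_left above 0.004 m and value of joint dial_left below 0.26 rad) or (horizontal distance between tray_pastries and plate_right below 0.1 m and value of joint button_right above 0.004 m and value of joint dial_right below 0.26 rad)).
It fails at once if the other warmer's dial is turned or its button pressed ((horizontal distance between tray_pastries and plate_left below 0.1 m and (value of joint dial_right above 0.26 rad or value of joint button_right above 0.004 m)) or (horizontal distance between tray_pastries and plate_right below 0.1 m and (value of joint dial_left above 0.26 rad or value of joint button_left above 0.004 m))).
It fails at once if a tray is shifted or lifted by more than 20 mm (distance of any of tray_pastries, tray_empty from where it was at the start of the episode above 0.02 m).
It fails at once if a shaker, the mug or the bottle is shifted, lifted or knocked over (distance of any of shaker_left, shaker_right, mug, bottle from where it was at the start of the episode above 0.03 m or angle between any of shaker_left, shaker_right, mug, bottle's own z axis and vertical above 0.4 rad).
It also fails if it takes over 40 s, if anything falls off the work surface, if the arm or the gripper's body presses on something with over 40 N, if the wrist force passes 120 N, or if a joint passes its speed limit or range.

### The arm

A 6-joint arm with a two-finger parallel gripper is mounted at the origin on the work surface. World frame = base frame: x ahead of the robot, y to its left, z up, the work surface at z = 0. Lengths are in m, angles in degrees, forces in N, time in s.
With the tool pointing down it reaches from about 0.375 to 0.9 m from the base axis. Payload 3.1 kg.
Tool frame: the origin (TCP) lies midway between the tips of the shut fingers; the grasp point (between the pads) lies 19 mm behind it; z points along the fingers, y is the direction in which the jaws open and shut (so a half turn about z gives the same grasp; the last joint's range is limited). The gripper opens to 87 mm and grips with 3 to 60 N. Pads are 19 mm wide; open, the fingers measure 117 mm over their backs; the gripper's body (75 mm by 190 mm) begins 51 mm behind the grasp point.
Start: joints at [66.148, 30.224, 82.088, -0, 67.689, -10.227], TCP at [0.147, 0.607, 0.223] pointing down, gripper open.
Joint ranges: [-176.69, 176.69], [-43.24, 126.21], [12.49, 139.97], [-82, 262], [0, 151.66], [-163.58, 163.58]. Speed limits (degrees/s): [159.86, 159.86, 180, 180, 180, 180].

### API

Orientations are given as a 3x3 rotation matrix whose columns are the frame's x, y, z axes.
In Python, from rig import status, vision, bot, models gives the robot as it stands.
- The arm moves only by the tool send_rows, never from a script. Its argument "moves" is a list of rows, each a list of 7 numbers: the shift along the tool's x, y, z in units of 25 mm (1.0 is 25 mm), then the turn, a rotation vector about the tool's x, y, z in units of 10 degrees (1.0 is 10 degrees), then the closure, from -1 (fully open) to 1 (shut), so that 0 is half open. In form: [[dx, dy, dz, rx, ry, rz, hand], ...]. A call has 1 to 12 rows; each row shifts and turns the commanded pose from where the row before left it, along the tool's axes as they then stand; what a row does not reach is not made up. A row lasts 1/8 s, in which the tool goes at most 62.5 mm and 10.7 degrees, less where a joint would pass 70% of its speed; a pose out of reach is approached as far as the arm can. A call is refused whole if a number of a shift passes 1 or a number of a turn 1, either way. A call with a gripper value outside its range is refused whole. The fingers move at their own pace and stop on an object; the grip force is fixed at half the most. Time passes only in rows, so rows that do not move let the fingers close. It gives the time, the measured TCP pose, the force and the opening at its end, in the units of the state.
- status.read_state(): the state, without advancing time (a new reading comes with each control period).
- vision.capture(name): name is "scene" or "side" or "wrist"; returns a dict with "img" (384x512x3 uint8, red, green, blue), "depth" (384x512 float32, m along the optical axis (not along the pixel's ray), 0 where there is no reading), "fx", "fy", "cx", "cy" (pixels), "distortion" ([k1, k2, p1, p2, k3] as OpenCV has them; the pictures are not rectified), "pose" (4x4, takes a point from camera to world coordinates); the wrist camera has in their place "hand_eye" (4x4, takes a point from camera to tool coordinates, whose origin is the TCP and whose axes are the flange's). Camera axes: x right, y up, looking along -z (the intrinsics and any distortion apply to the point x, -y, -z); pixel columns grow to the right and rows downward; lengths in m; the calibration is good to about 2 mm. A picture is of the moment at which its call begins: read the wrist's pose just before it.
- bot.hand_in(): hands the job in, once; it reports no verdict.
Trained networks look in the newest picture that a camera, given by its name, has taken for a name from the list of things; names that differ only in an ending like _2 or _b are one class to them, and where a whole thing is asked for, a point or a joint stands for the part that bears it (a point fixed in the world has none). Each returns a list of dicts, best first, with "confidence" (0 to 1); they miss things now and then, are a little off and sometimes report something else, mostly with a low value. They report only what shows in the picture. A call takes as long as a camera call.
- models.masks_of(camera, name): "mask" (384x512 bool, what is visible of it) and "extent" ([left, top, right, bottom] in pixels, round what is visible of it).
- models.landmark_of(camera, name): "point" ([column, row] in pixels: a listed point, or the origin of a listed thing).
The state is a dict: "time_s": time; "joint_positions": joint angles; "qvel": joint speeds; "tau": joint torques, N m; "position": TCP position; "tcp_rot": TCP orientation; "force": force on the tool from outside, world axes, zero at the start; "moment": the same for the moment, N m; "opening": opening from 0.0 (shut) to 1.0 (fully open).
Only numpy, scipy, OpenCV 4.12 (cv2) and the standard library are available. Lean on these libraries where they do the work, as an engineer would, in place of code of your own. Each camera call takes 0.05 s, during which the arm holds its last target.

## Working session

There is one attempt and no reset: what is moved stays moved. The work goes in short steps, Python scripts to look and compute and a tool call to move; the robot and the scene stay as the last step left them, time stands still between calls to the robot, and variables do not carry over. Pictures are saved under pics/ and viewed, and the job is handed in when it is done.

Besides the shell and the picture viewer there is one more tool, called after ">>>" in YAML: its name, and indented under it one key for each argument. send_rows: Moves the arm, as the interface text tells. Its arguments: {"type":"object","properties":{"moves":{"type":"array"}},"required":["moves"]}

```bash
mkdir -p pics; ls; cat > h.py <<'E'
import numpy as np,cv2
from rig import status,vision,bot,models
def save(c,n):
    cv2.imwrite(f'pics/{n}.png',c['img'][:,:,::-1])
def px2w(c,u,v,z=None,T=None):
    K=np.array([[c['fx'],0,c['cx']],[0,c['fy'],c['cy']],[0,0,1]])
    p=cv2.undistortPoints(np.array([[[u,v]]],float),K,np.array(c['distortion'],float))[0,0]
    T=np.array(c['pose']) if T is None else T
    d=T[:3,:3]@np.array([p[0],-p[1],-1.]); o=T[:3,3]
    if z is None:
        s=c['depth'][int(round(v)),int(round(u))]
    else: s=(z-o[2])/d[2]
    return o+s*d
E
python3 - <<'E'
from h import *
s=status.read_state(); print(s)
for n in ('scene','side'):
    c=vision.capture(n); save(c,n+'0')
    for k in ['dial_left_top','dial_right_top','button_left_top','button_right_top','tray_pastries','tray_empty','plate_left','plate_right','shaker_left','shaker_right','mug','bottle']:
        r=models.landmark_of(n,k)
        z={'d':.078,'p':.055,'t':.056,'s':.055,'m':0,'b':.06}[k[0]]
        if k=='bottle': z=0
        for q in r[:2]:
            print(n,k,round(q['confidence'],2),np.round(q['point'],1),np.round(px2w(c,*q['point'],z=z),4))
E
```

```text
pics
{'time_s': 0.0, 'joint_positions': array([ 6.61476314e+01,  3.02793313e+01,  8.21554371e+01, -1.62878725e-03,
        6.76861465e+01, -1.02283875e+01]), 'qvel': array([ 0.03905173,  0.06266624, -0.03946746,  0.03310043,  0.07134568,
       -0.00311458]), 'tau': array([-1.08113149e-03, -4.40039992e+01, -1.76593530e+01,  6.32070517e-02,
        5.82119927e-02, -1.87321948e-04]), 'position': array([0.14691724, 0.60675656, 0.22157295]), 'tcp_rot': array([[-9.71864901e-01,  2.35537526e-01, -8.29338602e-04],
       [ 2.35538728e-01,  9.71863026e-01, -1.94075228e-03],
       [ 3.48883531e-04, -2.08149039e-03, -9.99997773e-01]]), 'force': array([-1.04895781,  0.62879058,  1.1683496 ]), 'moment': array([ 0.01683233, -0.00188304, -0.00934049]), 'opening': 0.998385415450175}
scene dial_left_top 0.95 [330.4 181.5] [0.5268 0.2267 0.078 ]
scene dial_right_top 0.63 [204.5 166.2] [ 0.5322 -0.1832  0.078 ]
scene button_left_top 0.44 [301.4 176.4] [0.4889 0.1319 0.06  ]
scene button_right_top 0.45 [178.6 165.4] [ 0.5193 -0.2823  0.06  ]
scene button_right_top 0.23 [300.4 176.5] [0.4903 0.1288 0.0
[... 739 characters left out ...]
left_top 0.45 [256.9 226.1] [0.5466 0.1161 0.06  ]
side button_right_top 0.44 [310.1 150.3] [ 0.5397 -0.2907  0.06  ]
side tray_pastries 0.76 [180.3 237.2] [0.7297 0.2547 0.056 ]
side tray_pastries 0.75 [298.6 180.2] [ 0.5164 -0.1319  0.056 ]
side tray_empty 0.71 [246.  154.4] [ 0.7334 -0.1721  0.056 ]
side shaker_left 0.7 [241.7 279.4] [0.498  0.3059 0.055 ]
side shaker_right 0.62 [293.1 189.8] [ 0.5146 -0.0824  0.055 ]
side shaker_right 0.25 [217.8 333.3] [0.474  0.4796 0.055 ]
side mug 0.96 [215.8 330.6] [0.5009 0.4491 0.    ]
side mug 0.42 [300.9 163.6] [ 0.5644 -0.2757  0.    ]
side bottle 0.72 [329.2 138.7] [ 0.5242 -0.4616  0.    ]
side bottle 0.35 [244.9 251.2] [0.5573 0.1749 0.    ]
```

View pics/scene0.png

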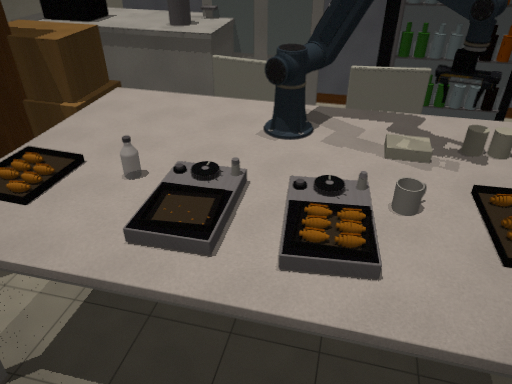

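View pics/side0.png

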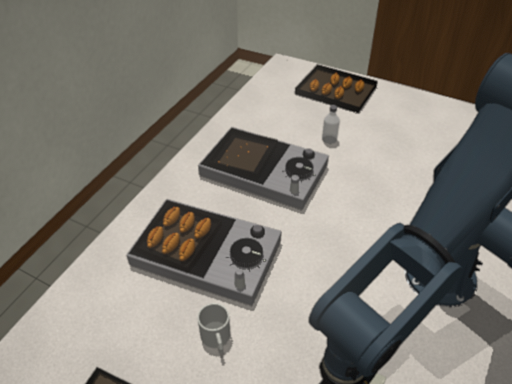

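```bash
python3 - <<'E'
from h import *
c=vision.capture('wrist'); print(np.round(c['hand_eye'],3),c['fx'],c['distortion'])
for n in ('scene','side'):
    c=vision.capture(n)
    for k in ['dial_left_top','button_left_top','shaker_left','tray_pastries','warmer_left','mug']:
        for q in models.masks_of(n,k)[:2]:
            m=q['mask']; vs,us=np.where(m)
            P=np.array([px2w(c,u,v) for u,v in list(zip(us,vs))[::3] if c['depth'][v,u]>0])
            print(n,k,round(q['confidence'],2),len(P),np.round(np.median(P,0),3),np.round(np.percentile(P,[3,97],axis=0),3).tolist())
E
```

```text
[[ 0.     0.963  0.268  0.072]
 [ 1.    -0.    -0.    -0.   ]
 [-0.     0.268 -0.963 -0.163]
 [ 0.     0.     0.     1.   ]] 266.97607253034033 [-0.05375929  0.          0.          0.          0.        ]
scene dial_left_top 0.57 206 [0.546 0.223 0.076] [[0.465, 0.179, 0.051], [0.575, 0.265, 0.079]]
scene shaker_left 0.59 54 [0.507 0.321 0.082] [[0.495, 0.309, 0.057], [0.514, 0.334, 0.11]]
scene tray_pastries 0.56 1281 [0.75  0.256 0.073] [[0.648, 0.156, 0.054], [0.828, 0.35, 0.094]]
scene warmer_left 0.94 1779 [0.738 0.23  0.053] [[0.484, 0.114, 0.001], [0.862, 0.368, 0.077]]
scene mug 0.68 330 [0.527 0.458 0.059] [[0.459, 0.421, 0.005], [0.541, 0.498, 0.088]]
side dial_left_top 0.65 242 [0.524 0.234 0.079] [[0.484, 0.191, 0.064], [0.563, 0.269, 0.083]]
side shaker_left 0.7 64 [0.494 0.331 0.088] [[0.483, 0.317, 0.059], [0.508, 0.337, 0.113]]
side tray_pastries 0.78 1175 [0.727 0.264 0.072] [[0.645, 0.159, 0.056], [0.822, 0.355, 0.096]]
side warmer_left 0.77 2091 [0.568 0.269 0.055] [[0.459, 0.118, 0.015], [0.822, 0.376, 0.08]]
side mug 0.89 388 [0.497 0.46  0.054] [[0.451, 0.424, 0.004], [0.532, 0.509, 0.092]]
```

>>> send_rows:
  moves:
    - [-0.8,-0.4,-0.6,0,0,0,1]
    - [-0.8,-0.4,-0.6,0,0,0,1]
    - [-0.8,-0.5,-0.6,0,0,0,1]
    - [-0.8,-0.5,-0.6,0,0,0,1]
    - [-0.8,-0.5,-0.4,0,0,0,1]
    - [-0.8,-0.5,-0.4,0,0,0,1]
    - [-0.8,-0.5,0,0,0,0,1]
    - [-0.8,-0.5,0,0,0,0,1]
    - [-0.8,-0.5,0,0,0,0,1]
    - [-0.8,-0.5,0,0,0,0,1]
    - [-0.8,-0.5,0,0,0,0,1]
    - [-0.8,-0.5,0,0,0,0,1]

```text
time_s: 3.55
position: [0.3478, 0.4081, 0.304]
tcp_rot: [[-0.972, 0.237, 0.002], [0.237, 0.972, 0.001], [-0.002, 0.001, -1.0]]
force: [0.1, 0.0, 0.0]
opening: 0.004
```

>>> send_rows:
  moves:
    - [-0.9,-0.75,0,0,0,0,1]
    - [-0.9,-0.75,0,0,0,0,1]
    - [-0.9,-0.75,0,0,0,0,1]
    - [-0.9,-0.75,0,0,0,0,1]
    - [-0.9,-0.75,0,0,0,0,1]
    - [-0.9,-0.75,0,0,0,0,1]
    - [-0.9,-0.75,0,0,0,0,1]
    - [-0.9,-0.75,0,0,0,0,1]
    - [0,0,0,0,0,-1,1]
    - [0,0,0,0,0,-1,1]
    - [0,0,0,0,0,0,1]
    - [0,0,0,0,0,0,1]

```text
time_s: 5.05
position: [0.4861, 0.2211, 0.3033]
tcp_rot: [[-0.994, -0.108, 0.001], [-0.108, 0.994, 0.0], [-0.001, 0.0, -1.0]]
force: [-0.3, -0.0, -0.2]
opening: 0.01
```

```bash
cat >> h.py <<'E'
def wrist():
    s=status.read_state(); c=vision.capture('wrist')
    T=np.eye(4);T[:3,:3]=s['tcp_rot'];T[:3,3]=s['position']
    c['pose']=T@np.array(c['hand_eye']); return s,c
E
python3 - <<'E'
from h import *
s,c=wrist(); save(c,'w1'); print(s['position'],s['tcp_rot'],s['joint_positions'])
for k,z in [('dial_left_top',.078),('button_left_top',.06),('shaker_left',.055)]:
    for q in models.landmark_of('wrist',k)[:2]:
        print(k,round(q['confidence'],2),q['point'],px2w(c,*q['point'],z=z),px2w(c,*q['point']))
E
```

```text
[0.48606082 0.22109616 0.30331582] [[-9.94169687e-01 -1.07820581e-01  1.16452734e-03]
 [-1.07820485e-01  9.94170369e-01  1.45189034e-04]
 [-1.17339294e-03  1.87826343e-05 -9.99999311e-01]] [ 1.24655542e+01  1.79751099e+01  8.92074560e+01 -6.57535797e-03
  7.27504890e+01 -8.37221958e+01]
dial_left_top 0.85 [253.1, 193.5] [0.52644803 0.22394075 0.078     ] [0.52632962 0.22392905 0.07840772]
button_left_top 0.83 [193.7, 195.8] [0.54568227 0.1308521  0.06      ] [0.53986959 0.13446408 0.07788962]
shaker_left 0.81 [317.0, 179.6] [0.49939698 0.32284226 0.055     ] [0.49004223 0.31081903 0.09990324]
```

View pics/w1.png

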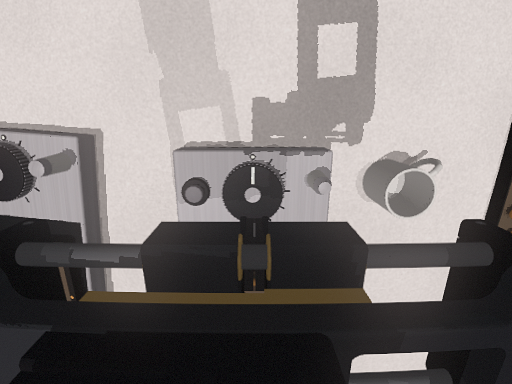

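```bash
python3 - <<'E'
from h import *
s,c=wrist()
P=[];
for v in range(130,225):
    for u in range(160,345):
        if c['depth'][v,u]>0: P.append(px2w(c,u,v))
P=np.array(P)
m=np.abs(P[:,2]-.078)<.004
for nm,c0,R in [('dial',(.526,.224),.06),('btn',(.54,.1345),.03)]:
    q=P[m&(np.hypot(P[:,0]-c0[0],P[:,1]-c0[1])<R)]
    (x,y),r=cv2.minEnclosingCircle((q[:,:2]*1000).astype(np.float32)); print(nm,x,y,r,q.mean(0),len(q),np.median(q[:,2]))
q=P[(P[:,2]>.09)&(P[:,2]<.125)]; print('shaker',np.median(q,0),len(q))
q=P[(abs(P[:,2]-.055)<.004)]; print(np.median(q,0),len(q)); print(cv2.minAreaRect((q[:,:2]*1000).astype(np.float32)))
E
```

```text
dial 528.2290649414062 222.25267028808594 47.45620346069336 [0.52413811 0.22161297 0.07846953] 2686 0.07853350134139969
btn 536.903564453125 134.4238739013672 13.409074783325195 [0.53654542 0.13407976 0.07728844] 234 0.07744726470458535
shaker [0.4947704  0.3161217  0.10876124] 296
[0.50658977 0.2300953  0.05550101] 7172
((521.9259643554688, 222.20474243164062), (117.52317810058594, 249.83668518066406), 6.274346351623535)
```

>>> send_rows:
  moves:
    - [-0.44,-0.09,1,0,0,0,1]
    - [0,0,1,0,0,0,1]
    - [0,0,1,0,0,0,1]
    - [0,0,1,0,0,0,1]
    - [0,0,1,0,0,0,1]
    - [0,0,1,0,0,0,1]
    - [0,0,1,0,0,0,1]
    - [0,0,1,0,0,0,1]
    - [0,0,0.5,0,0,0,1]
    - [0,0,0,0,0,0,1]
    - [0,0,0,0,0,0,1]

```text
time_s: 6.68
position: [0.4978, 0.221, 0.0908]
tcp_rot: [[-0.994, -0.111, 0.002], [-0.111, 0.994, 0.0], [-0.002, 0.0, -1.0]]
force: [-0.0, -0.3, 0.0]
opening: 0.006
```

```bash
python3 - <<'E'
from h import *
s,c=wrist(); save(c,'w2'); print(s['position'],s['force'])
c=vision.capture('side'); save(c,'s2')
E
```

```text
[0.49777093 0.22095283 0.09081597] [-0.02097178 -0.31746857  0.04957185]
```

View pics/w2.png

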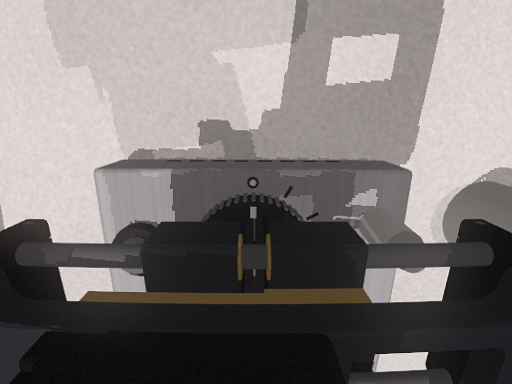

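>>> send_rows:
  moves:
    - [0,0,0.2,0,0,0,1]
    - [0,0,0.15,0,0,0,1]
    - [0,0,0.12,0,0,0,1]
    - [0,0,0,0,0,0,1]

```text
time_s: 7.28
position: [0.497, 0.2207, 0.0784]
tcp_rot: [[-0.994, -0.111, -0.0], [-0.111, 0.994, -0.0], [0.0, -0.0, -1.0]]
force: [-1.0, -1.0, 3.1]
opening: 0.002
```

>>> send_rows:
  moves:
    - [0,0,0.04,0,0,0,1]
    - [0,0,0,0,0,0,1]

```text
time_s: 7.52
position: [0.497, 0.2208, 0.0783]
tcp_rot: [[-0.994, -0.111, 0.0], [-0.111, 0.994, -0.0], [-0.0, -0.0, -1.0]]
force: [-1.8, -0.5, 9.1]
opening: 0.004
```

>>> send_rows:
  moves:
    - [0,0.084,0,0,0,0.4,1]
    - [0,0.084,0,0,0,0.4,1]
    - [0,0.084,0,0,0,0.4,1]
    - [0,0.084,0,0,0,0.4,1]
    - [0,0.084,0,0,0,0.4,1]
    - [0,0.084,0,0,0,0.4,1]
    - [0,0.084,0,0,0,0.4,1]
    - [0,0.084,0,0,0,0.4,1]
    - [0,0,0,0,0,0,1]
    - [0,0,0,0,0,0,1]

```text
time_s: 8.78
position: [0.5004, 0.2373, 0.0783]
tcp_rot: [[-0.902, 0.432, 0.003], [0.432, 0.902, 0.0], [-0.002, 0.001, -1.0]]
force: [-0.1, -0.8, 7.9]
opening: 0.004
```

```bash
python3 - <<'E'
from h import *
s,c=wrist(); save(c,'w3'); print(s['position'],s['force'],s['moment'])
c=vision.capture('side'); a=c['img'][210:300,190:300]; cv2.imwrite('pics/s3.png',cv2.resize(a,None,fx=6,fy=6)[:,:,::-1])
E
```

```text
[0.50041477 0.23729612 0.07833518] [-0.07958145 -0.84725987  7.87651261] [-0.17345135  0.14973732  0.01475294]
```

View pics/w3.png

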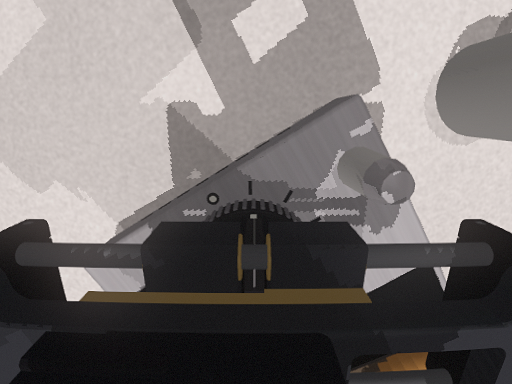

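View pics/s3.png

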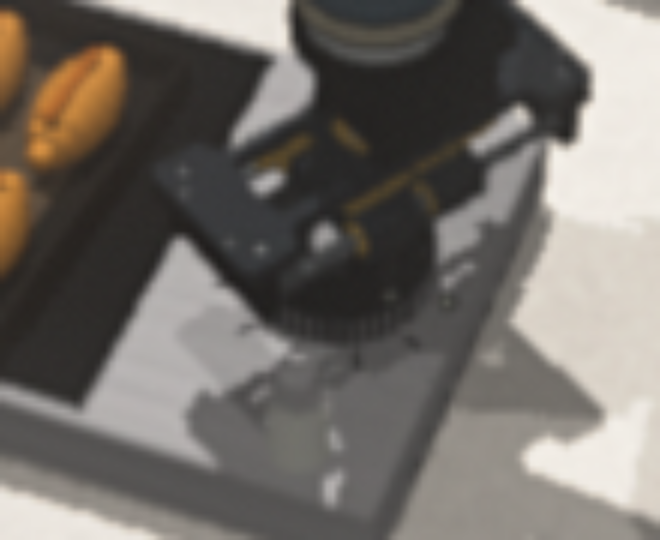

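The wrist view shows the white line (254,215) pointing at the first mark (250,188), with the ring left of it at (213,199). The dial has turned one click, so I'll lift.

>>> send_rows:
  moves:
    - [0,0,-0.4,0,0,0,1]
    - [0,0,-1,0,0,0,1]
    - [0,0,-1,0,0,0,1]
    - [0,0,-1,0,0,-1,1]
    - [0,0,-1,0,0,-1,1]
    - [0,0,-0.5,0,0,-1,1]
    - [0,0,0,0,0,0,1]
    - [0,0,0,0,0,0,1]

```text
time_s: 9.88
position: [0.4987, 0.2371, 0.1992]
tcp_rot: [[-0.997, -0.074, -0.001], [-0.074, 0.997, -0.0], [0.001, -0.0, -1.0]]
force: [0.6, -0.0, 0.1]
opening: 0.005
```

```bash
python3 - <<'E'
from h import *
s,c=wrist(); save(c,'w4'); print(s['position'],s['tcp_rot'][:2],s['force'])
P=[]
for v in range(100,230):
    for u in range(60,400):
        if c['depth'][v,u]>0: P.append(px2w(c,u,v))
P=np.array(P)
q=P[(np.hypot(P[:,0]-.538,P[:,1]-.134)<.03)&(abs(P[:,2]-.078)<.004)]
print(cv2.minEnclosingCircle((q[:,:2]*1000).astype(np.float32)),q.mean(0),len(q),np.median(q[:,2]))
for q in models.landmark_of('wrist','button_left_top')[:2]: print(q,px2w(c,*q['point'],z=.0775))
E
```

```text
[0.49867582 0.23707254 0.19922769] [[-9.97270372e-01 -7.38252772e-02 -1.27778016e-03]
 [-7.38250014e-02  9.97271177e-01 -2.61719689e-04]] [ 0.58113967 -0.03675823  0.11994609]
((537.4776000976562, 133.496826171875), 13.861959457397461) [0.53679731 0.13401275 0.0772814 ] 433 0.07738258773404882
{'point': [163.6, 211.5], 'confidence': 0.55} [0.53749431 0.13655006 0.0775    ]
```

View pics/w4.png

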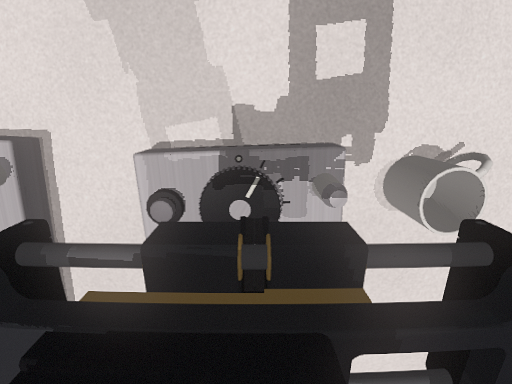

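```bash
python3 - <<'E'
from h import *
s,c=wrist()
P=[]
for v in range(150,250):
    for u in range(120,220):
        if c['depth'][v,u]>0: P.append(px2w(c,u,v))
P=np.array(P); r=np.hypot(P[:,0]-.537,P[:,1]-.134)
for a in range(0,40,2):
    q=P[(r>=a/1e3)&(r<(a+2)/1e3)]; print(a,len(q),np.round(np.percentile(q[:,2],[10,50,90]),4))
E
```

```text
0 9 [0.0768 0.0779 0.0785]
2 30 [0.0764 0.0776 0.0783]
4 42 [0.0769 0.0774 0.0783]
6 63 [0.0767 0.0777 0.0784]
8 87 [0.0769 0.0778 0.0784]
10 97 [0.0765 0.0775 0.0784]
12 185 [0.0679 0.0748 0.0775]
14 80 [0.0669 0.0677 0.0687]
16 107 [0.0665 0.0675 0.0683]
18 129 [0.0665 0.0674 0.0684]
20 282 [0.0553 0.0643 0.0679]
22 115 [0.0548 0.0557 0.0627]
24 119 [0.0547 0.0555 0.0563]
26 146 [0.0547 0.0555 0.0564]
28 172 [0.0546 0.0556 0.0564]
30 200 [0.0547 0.0556 0.0566]
32 202 [0.0546 0.0555 0.0564]
34 187 [0.0547 0.0555 0.0563]
36 198 [0.0546 0.0555 0.0565]
38 176 [0.0546 0.0556 0.0565]
```

>>> send_rows:
  moves:
    - [-0.22,-0.83,0,0,0,0,1]
    - [-0.25,-0.85,0,0,0,0,1]
    - [-0.25,-0.85,0,0,0,0,1]
    - [-0.25,-0.85,0,0,0,0,1]
    - [-0.25,-0.85,0,0,0,0,1]
    - [0,0,1,0,0,0,1]
    - [0,0,1,0,0,0,1]
    - [0,0,1,0,0,0,1]
    - [0,0,1,0,0,0,1]
    - [0,0,0.5,0,0,0,1]
    - [0,0,0,0,0,0,1]
    - [0,0,0,0,0,0,1]

```text
time_s: 11.52
position: [0.5384, 0.1341, 0.0879]
tcp_rot: [[-0.997, -0.076, 0.001], [-0.076, 0.997, 0.0], [-0.001, -0.0, -1.0]]
force: [0.3, 0.3, 0.6]
opening: 0.007
```

Commanded z is about 0.086. Next I press to about 0.070.

>>> send_rows:
  moves:
    - [0,0,0.3,0,0,0,1]
    - [0,0,0.2,0,0,0,1]
    - [0,0,0.12,0,0,0,1]
    - [0,0,0.04,0,0,0,1]
    - [0,0,0,0,0,0,1]
    - [0,0,0,0,0,0,1]

```text
time_s: 12.28
position: [0.5382, 0.1341, 0.0714]
tcp_rot: [[-0.997, -0.076, 0.001], [-0.076, 0.997, 0.0], [-0.001, -0.0, -1.0]]
force: [-0.6, 0.3, 5.8]
opening: 0.006
```

>>> send_rows:
  moves:
    - [0,0,0.04,0,0,0,1]
    - [0,0,0,0,0,0,1]
    - [0,0,0,0,0,0,1]

```text
time_s: 12.65
position: [0.5382, 0.1341, 0.0713]
tcp_rot: [[-0.997, -0.076, 0.002], [-0.076, 0.997, 0.0], [-0.002, -0.0, -1.0]]
force: [-2.2, -1.0, 10.8]
opening: 0.005
```

>>> send_rows:
  moves:
    - [0,0,-0.4,0,0,0,1]
    - [0,0,-1,0,0,0,1]
    - [0,0,-1,0,0,0,1]
    - [0.5,0,-1,0,0,0,1]
    - [0.5,0.5,-1,0,0,0,1]
    - [0.5,0.5,-1,0,0,0,1]
    - [0.5,0.5,-0.5,0,0,0,1]
    - [0,0,0,0,0,0,1]
    - [0,0,0,0,0,0,1]

```text
time_s: 13.78
position: [0.4848, 0.1675, 0.2165]
tcp_rot: [[-0.997, -0.077, -0.001], [-0.077, 0.997, -0.0], [0.001, -0.0, -1.0]]
force: [-0.0, -0.2, 0.2]
opening: 0.006
```

```bash
python3 - <<'E'
from h import *
s,c=wrist(); save(c,'w5'); print(s['time_s'],s['position'],s['force'])
P=np.array([px2w(c,u,v) for v in range(100,240) for u in range(100,400) if c['depth'][v,u]>0])
q=P[np.hypot(P[:,0]-.537,P[:,1]-.134)<.009]; print('button z',len(q),np.median(q[:,2]))
q=P[np.hypot(P[:,0]-.495,P[:,1]-.318)<.03]; q=q[q[:,2]>.09]; print('shaker',len(q),np.median(q,0))
c=vision.capture('side'); save(c,'s5')
E
```

```text
13.775 [0.48481956 0.16748924 0.21652775] [-0.02429326 -0.17954258  0.2122816 ]
button z 92 0.07758187102237041
shaker 519 [0.49518794 0.31405592 0.10646098]
```

View pics/w5.png

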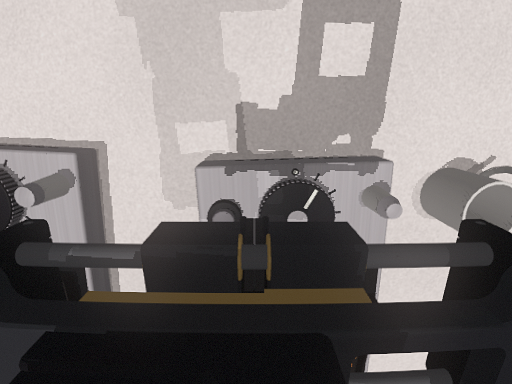

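View pics/s5.png

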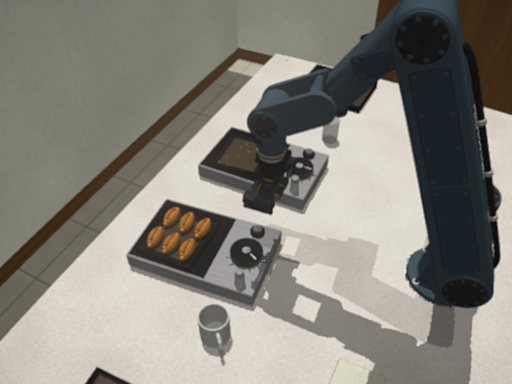

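The dial line still points at the first mark (w5: 297,215 to 318,188). The button is back up, and the trays, shakers and mug stand where they were.

```bash
python3 -c "
from rig import bot; print(bot.hand_in())"
```

```text
the job is handed in; nothing more can be done
None
```

The job is done and handed in; `hand_in` reports no verdict, so what follows rests on my own checks.

**What I did:** The pastries were on the left warmer. I pressed the shut fingertips on top of its dial with about 9 N, 30 mm off-centre, and swept 32° clockwise. I then lifted off, pressed that warmer's start button straight down and let it come back up.

**Last checks, about 13.8 s in:**
- **Dial:** the white line points at the first mark, both after lifting and after the button press.
- **Button:** it went down about 6 mm and bottomed out: the force rose to 10.8 N with almost no further travel. Its top is back at 77.6 mm, against 77.4 mm before.
- **Left shaker:** its measured position changed by about 2 mm, which is within measuring error.
- **Other things:** the trays, the mug, the other shaker, the bottle and the right warmer look unchanged in the side picture, though the arm hides part of the right warmer there. I did not re-measure them.
- **Arm:** it stands clear at 0.217 m height, touching nothing, with about 0.2 N on the wrist.

No check failed. The only disagreement was in the early position estimates: the networks in the scene and side cameras differed by up to about 60 mm on the button, so I used the wrist camera's depth instead.

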